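# Seal the pastry box corner by corner

## Robot

A 6-joint arm with a two-finger parallel gripper is mounted at the origin on the work surface. World frame = base frame: x ahead of the robot, y to its left, z up, the work surface at z = 0. Lengths are in m, angles in rad, forces in N, time in s.
With the tool pointing down it reaches from about 0.3 to 0.85 m from the base axis. Payload 5.4 kg.
Tool frame: the origin (TCP) lies midway between the tips of the shut fingers; the grasp point (between the pads) lies 19 mm behind it (ctrl.tcp_to_grasp is the distance from the TCP to the grasp point, in m); z points along the fingers, y is the direction in which the jaws open and shut (so a half turn about z gives the same grasp; the last joint's range is limited). The gripper opens to 85 mm and grips with 20 to 120 N. Pads are 22 mm wide; open, the fingers measure 114 mm over their backs; the gripper's body (76 mm by 85 mm) begins 54 mm behind the grasp point. The pads swing forward as they close: fully open they stand 13 mm farther back than shut.
Start: joints at [1.055, 0.158, 1.597, -0, 1.386, -0.21], TCP at [0.173, 0.548, 0.231] pointing down, gripper open.
Joint ranges: [-2.91, 2.91], [-0.94, 2.29], [0.18, 2.7], [-1.29, 4.43], [0.17, 2.64], [-3, 3]. Speed limits (rad/s): [2.57, 2.57, 3.14, 3.14, 3.14, 3.14].

## Interface

Orientations are given as a unit quaternion [w, x, y, z].
In Python, from rig import ctrl gives the robot as it stands.
- The arm moves only by the shell command python3 -m handwheel 'ROWS' [FORCE]. ROWS is JSON, a list of rows, each a list of 3 entries, a list of its own where there are three numbers: the opening, from -1 (shut) to 1 (fully open), then the shift along the tool's x, y, z in mm, then the turn, a rotation vector about the tool's x, y, z in rad. In form: [[grip, [dx, dy, dz], [wx, wy, wz]], ...]. A call has 1 to 10 rows; each row shifts and turns the commanded pose from where the row before left it, along the tool's axes as they then stand; what a row does not reach is not made up. A row lasts 1/8 s, in which the tool goes at most 62.5 mm and 10.7 degrees, less where a joint would pass 70% of its speed; a pose out of reach is approached as far as the arm can. A call with a gripper value outside its range is refused whole. The fingers move at their own pace and stop on an object; FORCE is the grip in N (left out, the last holds). Time passes only in rows, so rows that do not move let the fingers close. It gives the time, the measured TCP pose, the force and the opening at its end, in the units of the state.
- ctrl.get_obs(): the state, without advancing time (a new reading comes with each control period).
- ctrl.capture(name): name is "scene" or "top" or "wrist"; returns the picture (400x640x3 uint8, red, green, blue); there is no depth.
- ctrl.camera_params(name): a dict with "fx", "fy", "cx", "cy" (pixels), "distortion" ([k1, k2, p1, p2, k3] as OpenCV has them; the pictures are not rectified), "R" (3x3) and "t" (3): a world point X has camera coordinates R X + t. Camera axes: x right, y down, z forward; pixel columns grow to the right and rows downward; lengths in m; the calibration is good to about 2 mm. A picture is of the moment at which its call begins: read the wrist's pose just before it. camera_params takes no time and is no camera call; for the wrist camera it gives the pose at the moment of the call.
- ctrl.finish_job(): hands the job in, once; it reports no verdict.
The state is a dict: "t": time; "joints": joint angles; "joint_velocities": joint speeds; "tau": joint torques, N m; "ee_pos": TCP position; "ee_rot": TCP orientation; "wrist_force": force on the tool from outside, world axes, zero at the start; "wrist_torque": the same for the moment, N m; "grip_width": finger opening in m.
Only numpy, scipy, OpenCV 4.12 (cv2) and the standard library are available. Lean on these libraries where they do the work, as an engineer would, in place of code of your own. Each camera call takes 0.05 s, during which the arm holds its last target.

## Task

Lift the lid by its handle, set it squarely and loosely over the pastry box so that it rests on the raised gasket, and let go. Then press the lid's four corners down one at a time, in any order, each fully home before going to the next, until the lid sits flat and sealed all round. Leave the other things on the table where they are.

Things in the scene. Friction and masses are not known exactly. Their poses are not given: they have to be found in the camera images.
- box_rim (a point): Centre of the rim of the open steel pastry box with small cakes inside: 176 (its x) x 136 (its y) mm outside, 90 mm high, rim 90 mm above the table; it stands firm and cannot be pushed away. Its x runs along its long side, away from the robot at yaw 0; z up. The four L-shaped corner pieces of the black rubber gasket start raised 8 mm above the rim; pressed home they stand 2 mm above it.
- lid_handle (a point): Centre of the black bar handle of the loose lid. The bar is 90 mm long along the lid's long side (the lid's x), 16 mm wide, 18 mm high, on two feet; its centre is over the lid's middle, 30 mm above the lid's flat top, 71 mm above the foot of its skirt. Handle centre above the box rim: 43 mm with the lid resting loosely on the raised gasket, 37 mm when sealed.
- lid: Plain steel lid, 0.4 to 0.8 kg, skirt down on the table at the start; origin at the middle of the skirt's foot, 71 mm below lid_handle. Top plate 192 x 152 x 5 mm; skirt 36 mm deep, fits outside the box walls with 4 mm to spare all round, lowest 10 mm flared (foot 203 x 163 mm). Fits either way round. Four dark round spots, 28 mm across, on the top's corners mark where to press.
- corner1 (a point): Press point of the box's left front corner (as seen from the robot at yaw 0; -74, +54 mm from the box's middle along its x, y): a point fixed to the box, at the height of the lid's top face when sealed, 7 mm above the rim. Loose, the lid's top is 6 mm higher here, and up to about 12 mm higher when the lid has rocked up at this corner.
- corner2 (a point): Press point of the box's right front corner (as seen from the robot at yaw 0; -74, -54 mm from the box's middle along its x, y): a point fixed to the box, at the height of the lid's top face when sealed, 7 mm above the rim. Loose, the lid's top is 6 mm higher here, and up to about 12 mm higher when the lid has rocked up at this corner.
- corner3 (a point): Press point of the box's right back corner (as seen from the robot at yaw 0; +74, -54 mm from the box's middle along its x, y): a point fixed to the box, at the height of the lid's top face when sealed, 7 mm above the rim. Loose, the lid's top is 6 mm higher here, and up to about 12 mm higher when the lid has rocked up at this corner.
- corner4 (a point): Press point of the box's left back corner (as seen from the robot at yaw 0; +74, +54 mm from the box's middle along its x, y): a point fixed to the box, at the height of the lid's top face when sealed, 7 mm above the rim. Loose, the lid's top is 6 mm higher here, and up to about 12 mm higher when the lid has rocked up at this corner.
- gasket1 (a joint): How far the gasket's left front corner (under corner1) is pressed in, m: 0 raised, 0.006 fully home on its stop. It resists with about 9 N of friction and stays where it is pushed (no spring back); pressing at the corner takes about 9 to 15 N. The lid is rigid: the far corner may rise as this one goes down.
- gasket2 (a joint): How far the gasket's right front corner (under corner2) is pressed in, m: 0 raised, 0.006 fully home on its stop. It resists with about 9 N of friction and stays where it is pushed (no spring back); pressing at the corner takes about 9 to 15 N. The lid is rigid: the far corner may rise as this one goes down.
- gasket3 (a joint): How far the gasket's right back corner (under corner3) is pressed in, m: 0 raised, 0.006 fully home on its stop. It resists with about 9 N of friction and stays where it is pushed (no spring back); pressing at the corner takes about 9 to 15 N. The lid is rigid: the far corner may rise as this one goes down.
- gasket4 (a joint): How far the gasket's left back corner (under corner4) is pressed in, m: 0 raised, 0.006 fully home on its stop. It resists with about 9 N of friction and stays where it is pushed (no spring back); pressing at the corner takes about 9 to 15 N. The lid is rigid: the far corner may rise as this one goes down.
- icing: Bystander, leave it alone: closed white squeeze bottle, 60 mm across, 140 tall; origin at the centre of its underside.
- jar: Bystander, leave it alone: closed glass jar with steel cap, 72 mm across, 100 tall; origin at the centre of its underside.
- bowl: Bystander, leave it alone: steel bowl, 140 mm across, 70 tall; origin at the centre of its underside.
- cake_ring: Bystander, leave it alone: plain thin steel cake ring, 90 mm across, 50 tall; origin at the centre of its underside.
- spatula: Bystander, leave it alone: spatula 240 mm long lying flat between the box and the lid.
Not all that is in view belongs to the job. Leave any green look-alike of the part that bears box_rim alone.

How it is judged:
On the way, in this order (a step that is already met when the one before it is completed fails the run):
1. the lid rests loosely on the box, let go, with all four gasket corners still raised (x of lid_handle in the frame of box_rim between -0.01 and 0.01 m and y of lid_handle in the frame of box_rim between -0.01 and 0.01 m and angle between the x axis of lid_handle and the x axis of box_rim, either way round below 0.12 rad and z of lid_handle in the frame of box_rim between 0.036 and 0.05 m and contact force between the fingers and lid below 0.5 N and value of joint each of gasket1, gasket2, gasket3, gasket4 below 0.002 m and linear speed of lid below 0.02 m/s and angular speed of lid below 0.1 rad/s), for 0.2 s.
2. one corner is pressed home (4.5 mm or more of 6), the other three still up (under 3 mm) (((value of joint gasket1 above 0.0045 m and value of joint each of gasket2, gasket3, gasket4 below 0.003 m) or (value of joint each of gasket1, gasket3, gasket4 below 0.003 m and value of joint gasket2 above 0.0045 m) or (value of joint each of gasket1, gasket2, gasket4 below 0.003 m and value of joint gasket3 above 0.0045 m) or (value of joint each of gasket1, gasket2, gasket3 below 0.003 m and value of joint gasket4 above 0.0045 m))), for 0.1 s.
3. two corners are home, the other two still up (((value of joint each of gasket1, gasket2 above 0.0045 m and value of joint each of gasket3, gasket4 below 0.003 m) or (value of joint each of gasket1, gasket3 above 0.0045 m and value of joint each of gasket2, gasket4 below 0.003 m) or (value of joint each of gasket1, gasket4 above 0.0045 m and value of joint each of gasket2, gasket3 below 0.003 m) or (value of joint each of gasket1, gasket4 below 0.003 m and value of joint each of gasket2, gasket3 above 0.0045 m) or (value of joint each of gasket1, gasket3 below 0.003 m and value of joint each of gasket2, gasket4 above 0.0045 m) or (value of joint each of gasket1, gasket2 below 0.003 m and value of joint each of gasket3, gasket4 above 0.0045 m))), for 0.1 s.
4. three corners are home, the last still up (((value of joint each of gasket1, gasket2, gasket3 above 0.0045 m and value of joint gasket4 below 0.003 m) or (value of joint each of gasket1, gasket2, gasket4 above 0.0045 m and value of joint gasket3 below 0.003 m) or (value of joint each of gasket1, gasket3, gasket4 above 0.0045 m and value of joint gasket2 below 0.003 m) or (value of joint gasket1 below 0.003 m and value of joint each of gasket2, gasket3, gasket4 above 0.0045 m))), for 0.1 s.
At the end, for the whole second after the job is handed in: All four gasket corners are pressed home (4.5 mm or more of 6), and the lid is at rest on the box, centred within 10 mm, square to it, level within 0.015 rad, its handle no more than 39 mm above the rim (37 when sealed) (value of joint each of gasket1, gasket2, gasket3, gasket4 above 0.0045 m and x of lid_handle in the frame of box_rim between -0.01 and 0.01 m and y of lid_handle in the frame of box_rim between -0.01 and 0.01 m and angle between the x axis of lid_handle and the x axis of box_rim, either way round below 0.12 rad and z of lid_handle in the frame of box_rim between 0.034 and 0.039 m and angle between lid_handle's own z axis and vertical below 0.015 rad and linear speed of lid below 0.02 m/s and angular speed of lid below 0.1 rad/s); the robot touches nothing.
It fails at once if the icing is moved by more than 40 mm (distance of icing from where it was at the start of the episode above 0.04 m).
It fails at once if the jar is moved by more than 40 mm (distance of jar from where it was at the start of the episode above 0.04 m).
It fails at once if the bowl is moved by more than 40 mm (distance of bowl from where it was at the start of the episode above 0.04 m).
It fails at once if the cake ring is moved by more than 40 mm (distance of cake_ring from where it was at the start of the episode above 0.04 m).
It fails at once if the spatula is moved by more than 40 mm (distance of spatula from where it was at the start of the episode above 0.04 m).
It also fails if it takes over 64 s, if anything falls off the work surface, if the arm or the gripper's body presses on something with over 40 N, if the wrist force passes 120 N, or if a joint passes its speed limit or range.

## Working session

There is one attempt and no reset: what is moved stays moved. The work goes in short steps, Python scripts to look and compute and a shell command to move; the robot and the scene stay as the last step left them, time stands still between calls to the robot, and variables do not carry over. Pictures are saved under pics/ and viewed, and the job is handed in when it is done.

```bash
mkdir -p pics; ls; python3 - <<'E'
from rig import ctrl
import cv2
o=ctrl.get_obs();print(o)
for n in("scene","top"):
    cv2.imwrite(f"pics/{n}0.png",ctrl.capture(n)[:,:,::-1]);print(n,ctrl.camera_params(n))
E
```

```text
pics
{'t': 0.0, 'joints': array([ 1.05489622e+00,  1.59047386e-01,  1.59826546e+00, -2.08768585e-05,
        1.38619528e+00, -2.10136393e-01]), 'joint_velocities': array([-0.00104787,  0.00196798,  0.00021929, -0.0006939 ,  0.00116694,
       -0.00215067]), 'tau': array([ 1.69581093e-03, -3.95996833e+01, -3.31435525e+01, -1.98702687e-04,
        8.48839001e-03,  1.16634894e-05]), 'ee_pos': array([0.17282416, 0.5477697 , 0.23030119]), 'ee_rot': array([-3.30499003e-04,  1.52285031e-01,  9.88336153e-01, -8.98962923e-04]), 'wrist_force': array([-0.06192901,  0.56178667,  1.04598135]), 'wrist_torque': array([ 0.0082516 , -0.01295764,  0.03699799]), 'grip_width': 0.0856704278667184}
scene {'fx': 411.78176924831604, 'fy': 411.78176924831604, 'cx': 312.8591844254688, 'cy': 206.5554776496108, 'distortion': array([-0.06310523,  0.        ,  0.        ,  0.        ,  0.        ]), 'R': array([[ 4.51716019e-01,  8.92161735e-01,  2.75011897e-04],
       [ 5.21202428e-01, -2.63643073e-01, -8.11689817e-01],
       [-7.24086091e-01,  3.66796630e-01, -5.84088662e-01]]), 't': array([-0.22511711, -0.18524191,  1.53491555])}
top {'fx': 432.77517887924876, 'fy': 432.77517887924876, 'cx': 317.5013250423404, 'cy': 196.60157997101237, 'distortion': array([0.00794713, 0.        , 0.        , 0.        , 0.        ]), 'R': array([[-0.09308225, -0.99565557, -0.00238156],
       [-0.9742856 ,  0.09157683, -0.20586708],
       [ 0.2051908 , -0.01684225, -0.97857707]]), 't': array([0.03569805, 0.5171708 , 1.03856952])}
```

View pics/scene0.png

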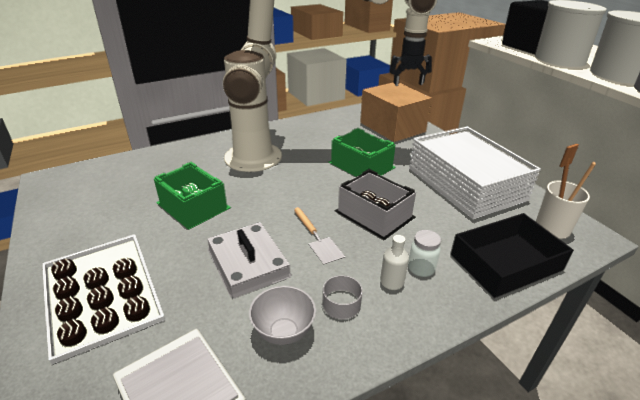

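View pics/top0.png

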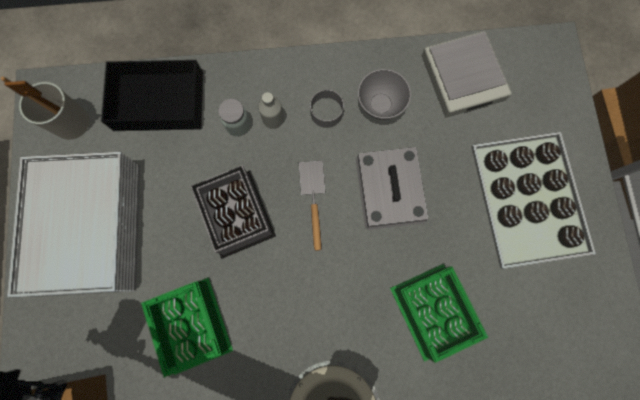

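The top view shows the steel box at about (233,210) and the lid at about (394,187) with its handle at (394,183). The green look-alikes are at (187,325) and (438,312). I'll enlarge both parts to pick points.

```bash
python3 - <<'E'
import cv2,numpy as np
a=cv2.imread("pics/top0.png")
b=cv2.resize(a[155:265,185:285],None,fx=5,fy=5,interpolation=cv2.INTER_CUBIC)
c=cv2.resize(a[140:235,350:440],None,fx=5,fy=5,interpolation=cv2.INTER_CUBIC)
cv2.imwrite("pics/b.png",b);cv2.imwrite("pics/c.png",c)
E
```

```text
(no output)
```

View pics/b.png

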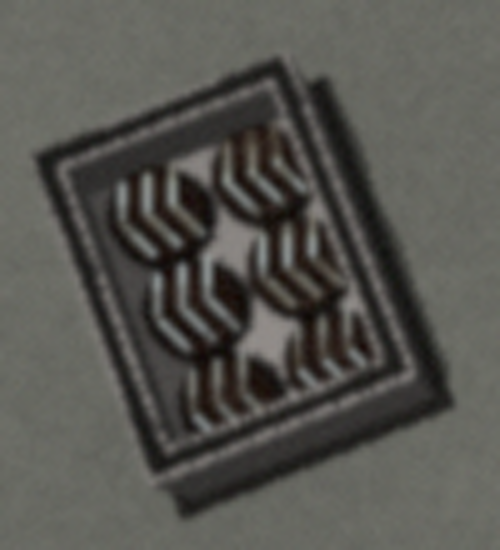

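View pics/c.png

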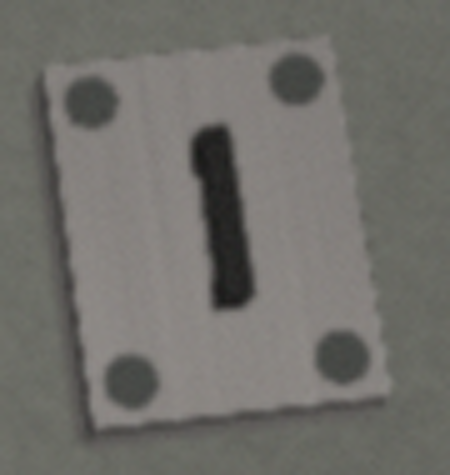

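```bash
cat > h.py <<'E'
import numpy as np,cv2
from scipy.optimize import least_squares
def proj(cp,X):
    X=np.atleast_2d(X).astype(float);K=np.array([[cp['fx'],0,cp['cx']],[0,cp['fy'],cp['cy']],[0,0,1]])
    return cv2.projectPoints(X,cv2.Rodrigues(cp['R'])[0],cp['t'],K,cp['distortion'])[0][:,0]
def ray(cp,uv,z):
    K=np.array([[cp['fx'],0,cp['cx']],[0,cp['fy'],cp['cy']],[0,0,1]])
    p=cv2.undistortPoints(np.array(uv,float).reshape(-1,1,2),K,cp['distortion'])[:,0]
    C=-cp['R'].T@cp['t'];d=np.c_[p,np.ones(len(p))]@cp['R']
    return C+d*((z-C[2])/d[:,2])[:,None]
def place(p,M):
    c,s=np.cos(p[2]),np.sin(p[2]);M=np.atleast_2d(M)
    return np.c_[p[0]+c*M[:,0]-s*M[:,1],p[1]+s*M[:,0]+c*M[:,1],M[:,2]]
def fit(obs,p0):
    # obs: list of (cp, uv, model points)
    f=lambda p:np.concatenate([(proj(c,place(p,M))-np.array(u)).ravel() for c,u,M in obs])
    r=least_squares(f,p0);return r.x,r.fun.reshape(-1,2)
E
python3 - <<'E'
from h import *
from rig import ctrl
cp=ctrl.camera_params("top")
print("C",-cp['R'].T@cp['t'])
u=lambda L,x,y:np.array(L)/5+[x-.4,y-.4]
sp=u([[91,103],[296,79],[343,356],[131,381]],350,140)
P=ray(cp,sp,.041);print(P, [np.linalg.norm(P[i]-P[(i+1)%4]) for i in range(4)])
print("center",P.mean(0))
h=u([[211,135],[233,297]],350,140);H=ray(cp,h,.08);print(H,H.mean(0),np.linalg.norm(H[0]-H[1]))
for z,L in((.098,[[38,155],[278,58],[402,372],[158,470]]),(.09,[[38,155],[278,58],[414,377],[160,486]])):
    B=ray(cp,u(L,185,155),z);print(z,B,B.mean(0),[np.linalg.norm(B[i]-B[(i+1)%4]) for i in range(4)])
    d=(B[0]+B[1]-B[2]-B[3]);print(np.arctan2(d[1],d[0]))
    d=(B[0]-B[1]+B[3]-B[2]);print(np.arctan2(d[1],d[0])-np.pi/2)
d=(P[0]+P[1]-P[2]-P[3]);print("lid yaw",np.arctan2(d[1],d[0]))
E
```

```text
C [0.29409001 0.00567395 1.12287377]
[[ 0.60497902 -0.15212038  0.041     ]
 [ 0.60786324 -0.25987839  0.041     ]
 [ 0.46044152 -0.26362852  0.041     ]
 [ 0.45772437 -0.15515995  0.041     ]] [np.float64(0.10779659559193809), np.float64(0.14746940431208042), np.float64(0.10850260094539929), np.float64(0.14728601701143793)]
center [ 0.53275204 -0.20769681  0.041     ]
[[ 0.57162684 -0.20412511  0.08      ]
 [ 0.48866305 -0.20429856  0.08      ]] [ 0.53014494 -0.20421184  0.08      ] 0.08296397044133612
0.098 [[0.56475342 0.28902016 0.098     ]
 [0.60274895 0.16999958 0.098     ]
 [0.44214983 0.11992844 0.098     ]
 [0.40648698 0.23776972 0.098     ]] [0.5040348  0.20417948 0.098     ] [np.float64(0.12493821270812762), np.float64(0.16822364657499092), np.float64(0.12311947387713983), np.float64(0.16635766683303635)]
0.307666462626373
0.30149596203743734
0.09 [[0.56686618 0.29123191 0.09      ]
 [0.60515829 0.17128228 0.09      ]
 [0.44035699 0.11524899 0.09      ]
 [0.39970009 0.23897393 0.09      ]] [0.50302039 0.20418428 0.09      ] [np.float64(0.12591346032518685), np.float64(0.17406664766029584), np.float64(0.13023380831250822), np.float64(0.175143926848557)]
0.3153264353207327
0.31332141479578834
lid yaw 0.023037140286999484
```

The spots measure 148 × 108 mm, as given, so the lid is at about (0.533, -0.208) with yaw 0.02. The box is at about (0.504, 0.204) with yaw 0.31. I'll move above the box for a wrist view.

```bash
python3 -m handwheel '[[1,[-50,-27,-20],[0,0,0]],[1,[-50,-27,-20],[0,0,0]],[1,[-50,-27,-20],[0,0,0]],[1,[-50,-27,-20],[0,0,0]],[1,[-50,-27,-10],[0,0,0]],[1,[-50,-27,-10],[0,0,0]],[1,[-50,-27,0],[0,0,-0.15]],[1,[0,0,0],[0,0,-0.15]],[1,[0,0,0],[0,0,-0.15]],[1,[0,0,0],[0,0,-0.15]]]'
cat > look.py <<'E'
import sys,cv2,pickle
from rig import ctrl
cps={}
for a in sys.argv[1:]:
    cam,name=a.split(":")
    cps=ctrl.camera_params(cam);im=ctrl.capture(cam)
    cv2.imwrite(f"pics/{name}.png",im[:,:,::-1]);pickle.dump(cps,open(f"pics/{name}.pkl","wb"))
o=ctrl.get_obs();print({k:o[k] for k in("t","ee_pos","ee_rot","joints","wrist_force")})
E
python3 look.py wrist:w1
```

```text
t: 1.35
ee_pos: [0.4499, 0.2624, 0.3307]
ee_rot: [-0.001, -0.149, 0.989, -0.0]
wrist_force: [0.4, 0.3, 0.7]
grip_width: 0.0858
{'t': 1.4, 'ee_pos': array([0.44982554, 0.26246001, 0.33073015]), 'ee_rot': array([-5.71778952e-04, -1.50972515e-01,  9.88537791e-01, -8.85859043e-05]), 'joints': array([ 2.95874992e-01, -3.10364781e-02,  1.60122467e+00, -1.08605267e-05,
        1.57256161e+00, -1.57802538e+00]), 'wrist_force': array([-0.76778626,  0.09933552,  0.25111267])}
```

View pics/w1.png

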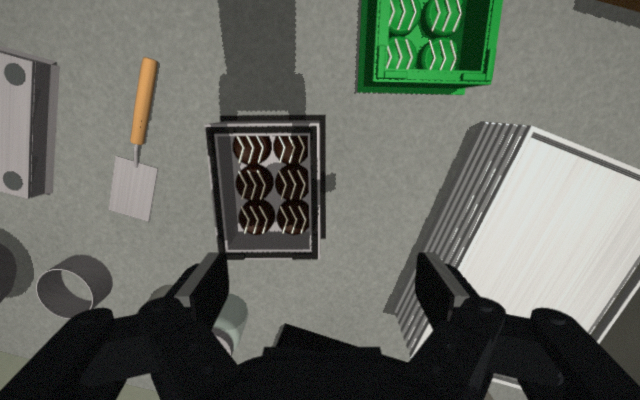

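The box sits square in the wrist view, outlined from (207,124) to (323,258). The spatula and the lid's edge are on the left. I'll enlarge the box.

```bash
python3 - <<'E'
import cv2
a=cv2.imread("pics/w1.png")
cv2.imwrite("pics/w1c.png",cv2.resize(a[105:270,195:340],None,fx=3.6,fy=3.6,interpolation=cv2.INTER_CUBIC))
E
```

```text
(no output)
```

View pics/w1c.png

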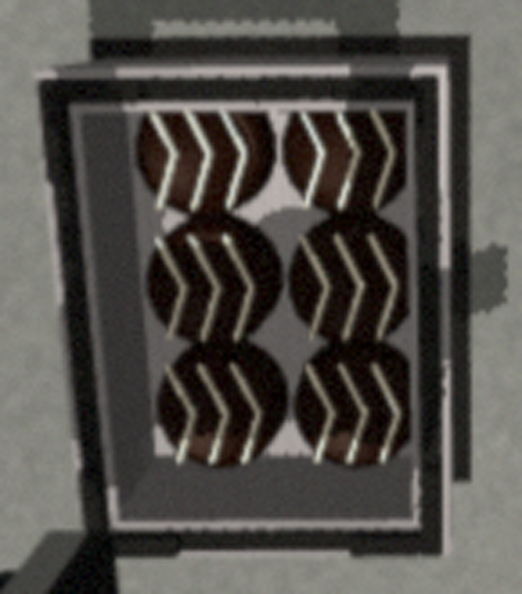

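```bash
python3 - <<'E'
from h import *
import pickle
from rig import ctrl
w=pickle.load(open("pics/w1.pkl","rb"));t=ctrl.camera_params("top")
uw=np.array([[38,72],[448,66],[447,553]])/3.6+[195-.36,105-.36]
mw=np.array([[-88,-68,90],[-88,68,90],[88,68,90]])/1e3
ut=np.array([[414,378],[160,487]])/5+[184.6,154.6]
mt=mw[:2]
P=ray(w,uw,.09);print(P,np.linalg.norm(P[0]-P[1]),np.linalg.norm(P[2]-P[1]))
for o in([(w,uw,mw)],[(w,uw,mw),(t,ut,mt)]):
    x,r=fit(o,[.5,.2,.3]);print(x,r.round(1).tolist())
print("wristcam C",-w['R'].T@w['t'])
# overlay
im=cv2.imread("pics/w1.png");it=cv2.imread("pics/top0.png")
for cp,i,n in((w,im,"w"),(t,it,"t")):
    for hx,hy,z,c in((88,68,90,(0,0,255)),(74,54,97,(0,255,255))):
        m=np.array([[-hx,-hy,z],[hx,-hy,z],[hx,hy,z],[-hx,hy,z]])/1e3
        i=i if i.shape[0]>500 else i
        p=proj(cp,place(x,m));cv2.polylines(i,[np.round(p*16).astype(int)],True,c,1,cv2.LINE_AA,4)
c=np.vstack([cv2.resize(im[105:270,195:340],None,fx=2,fy=2),])
d=cv2.resize(it[155:265,185:285],(290,330))
cv2.imwrite("pics/ov.png",cv2.resize(np.hstack([c,d]),None,fx=1.3,fy=1.3))
E
```

```text
[[0.43990799 0.11579351 0.09      ]
 [0.39872369 0.24379115 0.09      ]
 [0.56591314 0.29459811 0.09      ]] 0.13446018676125118 0.17473883145227487
[0.5031023  0.20528021 0.30065468] [[-1.1, -1.0], [0.3, 0.3], [1.0, 1.1]]
[0.50320497 0.20507807 0.30318332] [[-1.5, -0.8], [-0.1, 0.1], [1.0, 1.0], [0.6, 0.1], [-2.0, 0.3]]
wristcam C [0.38155701 0.24174312 0.47307862]
```

View pics/ov.png

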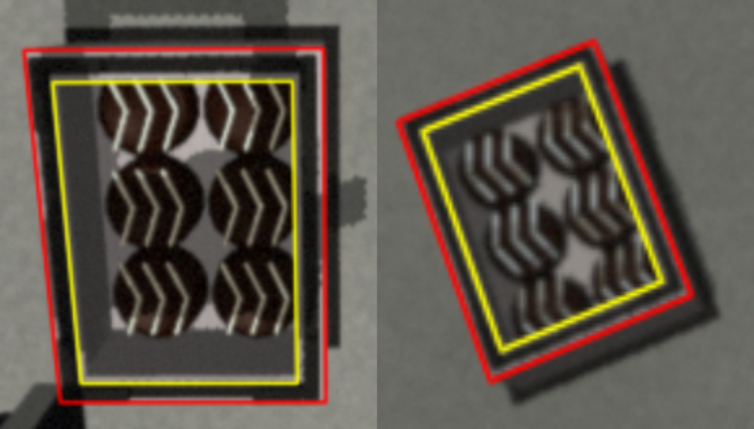

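```bash
python3 -m handwheel '[[1,[12,-55,0],[0,0,0]],[1,[12,-55,0],[0,0,0]],[1,[12,-55,0],[0,0,0]],[1,[12,-55,0],[0,0,0]],[1,[12,-55,0],[0,0,0]],[1,[12,-55,0],[0,0,0]],[1,[12,-55,0],[0,0,0]],[1,[12,-55,0],[0,0,0.14]],[1,[0,0,0],[0,0,0.14]],[1,[0,0,0],[0,0,0]]]'
python3 look.py wrist:w2
```

```text
t: 2.65
ee_pos: [0.4855, -0.1866, 0.3308]
ee_rot: [-0.0, -0.007, 1.0, 0.0]
wrist_force: [0.1, 0.8, -0.6]
grip_width: 0.0857
{'t': 2.7, 'ee_pos': array([ 0.48557563, -0.18600563,  0.33095224]), 'ee_rot': array([-2.61834391e-04, -7.80392016e-03,  9.99969475e-01,  2.80167903e-04]), 'joints': array([-5.98596332e-01, -3.36201139e-02,  1.60331823e+00,  1.61985107e-04,
        1.57264418e+00, -2.18500042e+00]), 'wrist_force': array([0.49613415, 0.6533062 , 0.59957228])}
```

View pics/w2.png

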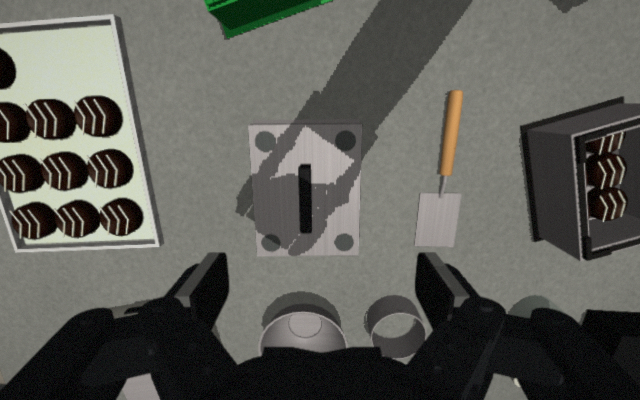

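The lid's spots are at (265,141), (345,141), (271,242) and (344,242), and the handle is at (305,199). I'll take centroids with code.

```bash
python3 - <<'E'
import cv2
a=cv2.imread("pics/w2.png")
cv2.imwrite("pics/w2c.png",cv2.resize(a[115:265,240:370],None,fx=4,fy=4,interpolation=cv2.INTER_CUBIC))
E
```

```text
(no output)
```

View pics/w2c.png

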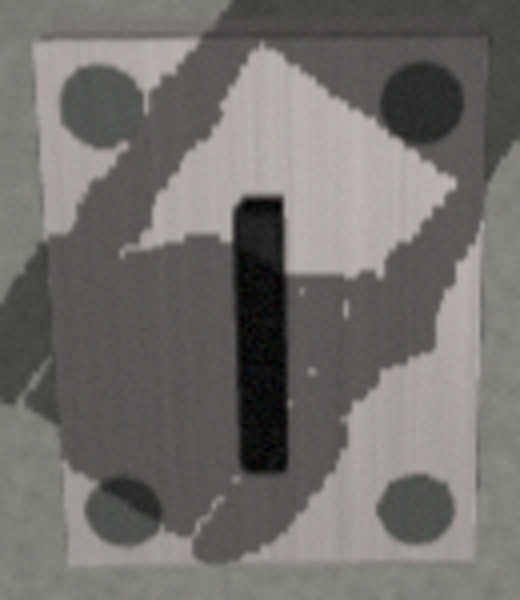

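```bash
python3 - <<'E'
from h import *
import pickle
from rig import ctrl
w=pickle.load(open("pics/w2.pkl","rb"));t=ctrl.camera_params("top")
off=np.array([240-.375,115-.375])
us=np.array([[101,105],[422,103],[416,508],[124,510]])/4+off
ms=np.array([[-74,-54,41],[-74,54,41],[74,54,41],[74,-54,41]])/1e3
x,r=fit([(w,us,ms)],[.53,-.2,0]);print("wrist",x,r.round(1).tolist())
ut=np.array([[91,103],[296,79],[343,356],[131,381]])/5+[349.6,139.6]
x2,r=fit([(t,ut,ms[[2,3,0,1]])],[.53,-.2,0]);print("top",x2,r.round(1).tolist())
H=ray(w,np.array([[262,199],[265,471]])/4+off,.080);print("handle",H,H.mean(0))
H=ray(w,np.array([[262,199],[265,471]])/4+off,.071);print("handle",H.mean(0))
o=ctrl.get_obs();print(o['ee_pos'])
E
```

```text
wrist [ 0.53052206 -0.20751067  0.02045098] [[-0.0, -0.1], [0.0, -0.2], [0.1, 0.2], [-0.1, 0.2]]
top [ 0.53276789 -0.2076939   0.02386203] [[-0.1, -0.2], [0.0, -0.1], [-0.1, 0.1], [0.1, 0.1]]
handle [[ 0.48224213 -0.20689304  0.08      ]
 [ 0.57334938 -0.20595498  0.08      ]] [ 0.52779576 -0.20642401  0.08      ]
handle [ 0.53040245 -0.20686011  0.071     ]
[ 0.48557563 -0.18600563  0.33095224]
```

```bash
python3 -m handwheel '[[0.1,[-44,-22,0],[0,0,-0.005]],[0.1,[-1,0,55],[0,0,0]],[0.1,[0,0,55],[0,0,0]],[0.1,[0,0,55],[0,0,0]],[0.1,[0,0,50],[0,0,0]],[0.1,[0,0,30],[0,0,0]],[0.1,[0,0,0],[0,0,0]]]' 50
python3 look.py wrist:w3
```

```text
t: 3.58
ee_pos: [0.5292, -0.2054, 0.0837]
ee_rot: [-0.003, -0.011, 1.0, 0.002]
wrist_force: [-0.3, -0.5, 0.7]
grip_width: 0.047
{'t': 3.625, 'ee_pos': array([ 0.53076491, -0.20658995,  0.08608208]), 'ee_rot': array([-6.23087411e-04, -1.06294610e-02,  9.99943216e-01,  4.37939410e-04]), 'joints': array([-5.83306372e-01,  3.01065345e-01,  1.73353149e+00,  3.18267441e-05,
        1.10851874e+00, -2.17537624e+00]), 'wrist_force': array([0.94734857, 0.25464078, 1.36108662])}
```

View pics/w3.png

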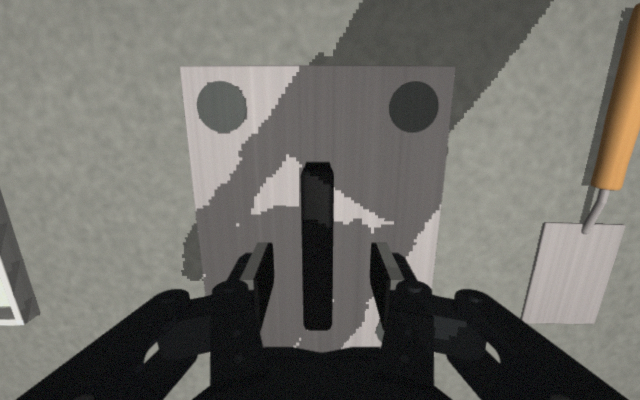

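The handle bar, columns 302 to 333, lies between the pads, which are near columns 265 and 378. It is centred, so I'll descend and grip.

```bash
python3 -m handwheel '[[0.1,[0,0,20],[0,0,0]],[0.1,[0,0,13],[0,0,0]],[0.1,[0,0,0],[0,0,0]],[-1,[0,0,0],[0,0,0]],[-1,[0,0,0],[0,0,0]],[-1,[0,0,0],[0,0,0]],[-1,[0,0,0],[0,0,0]],[-1,[0,0,0],[0,0,0]]]' 60
```

```text
t: 4.62
ee_pos: [0.5317, -0.208, 0.0545]
ee_rot: [0.001, -0.01, 1.0, -0.0]
wrist_force: [-0.7, 1.8, 6.3]
grip_width: 0.0151
```

```bash
python3 -m handwheel '[[-1,[0,0,-10],[0,0,0]],[-1,[0,0,-20],[0,0,0]],[-1,[0,0,-40],[0,0,0]],[-1,[0,0,-50],[0,0,0]],[-1,[0,0,-30],[0,0,0]],[-1,[0,0,0],[0,0,0]]]'
python3 look.py wrist:w4 scene:s4
```

```text
t: 5.38
ee_pos: [0.5321, -0.2084, 0.2056]
ee_rot: [0.002, -0.01, 1.0, -0.001]
wrist_force: [0.2, 0.5, -5.0]
grip_width: 0.0151
{'t': 5.475, 'ee_pos': array([ 0.52993978, -0.20690951,  0.20129846]), 'ee_rot': array([-1.37482979e-03, -9.59865451e-03,  9.99952575e-01,  9.07373032e-04]), 'joints': array([-5.84567828e-01,  1.69042144e-01,  1.64537651e+00, -3.66365805e-05,
        1.33046834e+00, -2.17455301e+00]), 'wrist_force': array([ 0.72461982,  0.26017623, -6.81553951])}
```

View pics/w4.png

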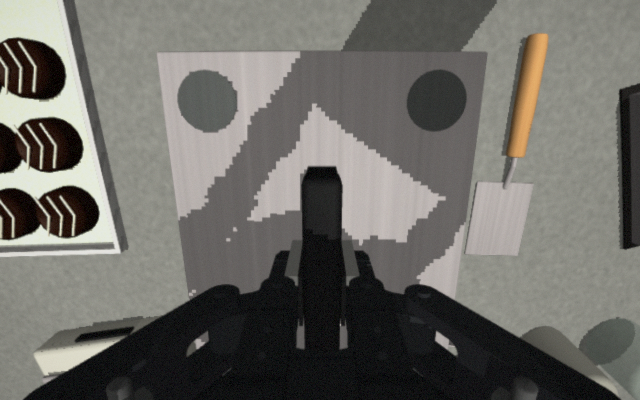

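View pics/s4.png

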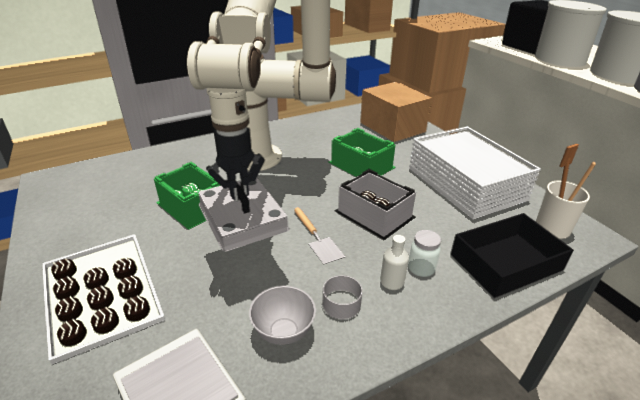

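```bash
python3 - <<'E'
from h import *
import pickle
from rig import ctrl
w=pickle.load(open("pics/w4.pkl","rb"));w2=pickle.load(open("pics/w2.pkl","rb"))
print([(-c['R'].T@c['t']).round(4).tolist() for c in (w2,w)])
us=np.array([[207.5,101],[436.5,100]])
for z in (.17,.172,.174,.176):
    P=ray(w,us,z);print(z,P.round(4).tolist(),np.linalg.norm(P[0]-P[1]))
a=[]
for i in range(6):
    o=ctrl.get_obs();a.append(np.r_[o['ee_pos']]);ctrl.capture("top")
print(np.array(a).round(4))
E
```

```text
[[0.4139, -0.1874, 0.4731], [0.4599, -0.2091, 0.3476]]
0.17 [[0.4583, -0.271, 0.17], [0.4553, -0.1482, 0.17]] 0.12284753792707064
0.172 [[0.4583, -0.2703, 0.172], [0.4554, -0.1489, 0.172]] 0.12146403101762214
0.174 [[0.4583, -0.2696, 0.174], [0.4554, -0.1496, 0.174]] 0.12008052410817363
0.176 [[0.4584, -0.2689, 0.176], [0.4555, -0.1503, 0.176]] 0.11869701719872512
[[ 0.5299 -0.2069  0.2013]
 [ 0.5295 -0.2066  0.2005]
 [ 0.5295 -0.2066  0.2003]
 [ 0.5296 -0.2067  0.2005]
 [ 0.5299 -0.2069  0.2009]
 [ 0.5301 -0.207   0.2014]]
```

```bash
python3 -m handwheel '[[-1,[2,20,0],[0,0,0]],[-1,[2,45,0],[0,0,0]],[-1,[3,60,0],[0,0,0]],[-1,[3,60,0],[0,0,0]],[-1,[3,60,0],[0,0,0]],[-1,[3,60,0],[0,0,0]],[-1,[2,55,0],[0,0,0]],[-1,[2,35,0],[0,0,0]],[-1,[0,18.5,0],[0,0,0]],[-1,[0,0,0],[0,0,-0.07]]]' 100
python3 -m handwheel '[[-1,[0,0,0],[0,0,-0.07]],[-1,[0,0,0],[0,0,-0.07]],[-1,[0,0,0],[0,0,-0.073]],[-1,[0,0,0],[0,0,0]],[-1,[0,0,0],[0,0,0]],[-1,[0,0,0],[0,0,0]]]'
python3 look.py wrist:w5 top:t5 scene:s5
```

```text
t: 7.02
ee_pos: [0.5024, 0.2069, 0.2031]
ee_rot: [-0.0, -0.047, 0.999, 0.0]
wrist_force: [0.5, -0.6, -5.9]
grip_width: 0.0142
t: 7.78
ee_pos: [0.503, 0.2054, 0.2033]
ee_rot: [-0.0, -0.15, 0.989, -0.0]
wrist_force: [1.1, -0.1, -6.0]
grip_width: 0.0142
{'t': 7.925, 'ee_pos': array([0.50305979, 0.2054289 , 0.20330109]), 'ee_rot': array([-8.16743337e-06, -1.50346333e-01,  9.88633390e-01, -2.31969579e-05]), 'joints': array([ 1.65234323e-01,  9.95093422e-02,  1.71813170e+00, -4.75979033e-05,
        1.32396861e+00, -1.70738753e+00]), 'wrist_force': array([ 0.20406199,  0.55865667, -5.69130215])}
```

View pics/w5.png

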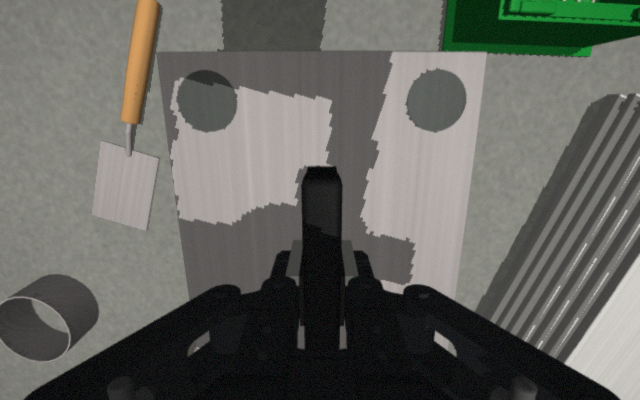

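View pics/s5.png

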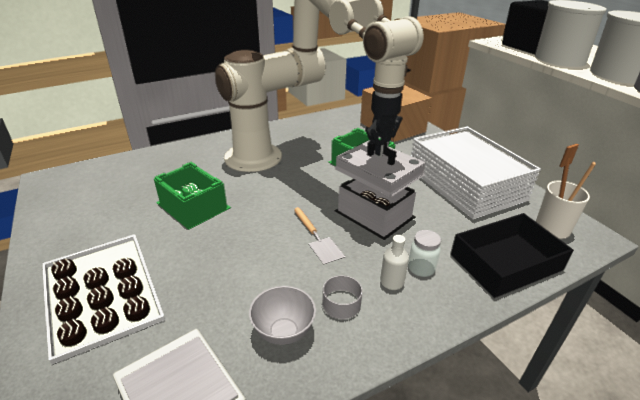

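```bash
python3 - <<'E'
from h import *
import pickle
w=pickle.load(open("pics/w5.pkl","rb"));t=pickle.load(open("pics/t5.pkl","rb"))
us=np.array([[207,101],[436.5,100]])
for z in (.187,.19,.193):
    P=ray(w,us,z);d=P[1]-P[0];m=P.mean(0);yaw=np.arctan2(d[1],d[0])-np.pi/2
    c=m[:2]+.074*np.array([np.cos(yaw),np.sin(yaw)]);print(z,np.linalg.norm(d),c,yaw)
a=cv2.imread("pics/t5.png")
x=[.5031,.2053,.302]
m=np.array([[-88,-68,90],[88,-68,90],[88,68,90],[-88,68,90]])/1e3
cv2.polylines(a,[np.round(proj(t,place(x,m))*16).astype(int)],True,(0,0,255),1,cv2.LINE_AA,4)
m=np.array([[-96,-76,190],[96,-76,190],[96,76,190],[-96,76,190]])/1e3
cv2.polylines(a,[np.round(proj(t,place(x,m))*16).astype(int)],True,(0,255,255),1,cv2.LINE_AA,4)
cv2.imwrite("pics/t5c.png",cv2.resize(a[130:290,170:310],None,fx=3.6,fy=3.6))
E
```

```text
0.187 0.10994559508978569 [0.50191424 0.20577061] 0.3062669872614252
0.19 0.10786561375056195 [0.50197576 0.20579047] 0.3062669872614254
0.193 0.1057856324113382 [0.50203729 0.20581034] 0.306266987261425
```

View pics/t5c.png

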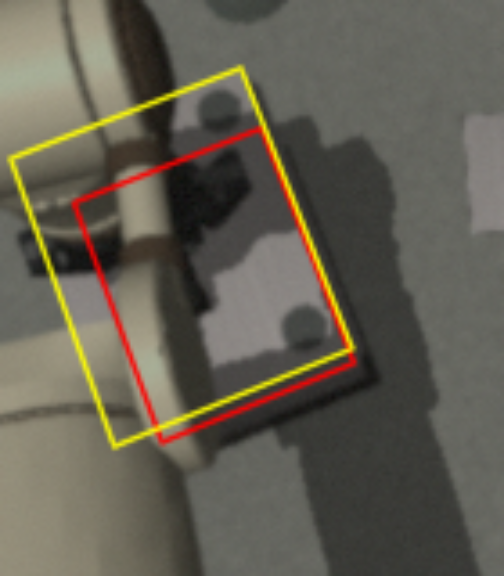

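```bash
python3 -m handwheel '[[-1,[0,0,20],[0,0,0]],[-1,[0,0,20],[0,0,0]],[-1,[0,0,10],[0,0,0]],[-1,[0,0,8],[0,0,0]],[-1,[0,0,0],[0,0,0]]]'
python3 -m handwheel '[[-1,[0,0,5],[0,0,0]],[-1,[0,0,5],[0,0,0]],[-1,[0,0,5],[0,0,0]],[-1,[0,0,5],[0,0,0]],[-1,[0,0,0],[0,0,0]]]'
python3 look.py scene:s6
```

```text
t: 8.55
ee_pos: [0.5029, 0.2054, 0.1451]
ee_rot: [-0.0, -0.151, 0.989, -0.0]
wrist_force: [0.1, 1.0, -6.0]
grip_width: 0.0143
t: 9.18
ee_pos: [0.5026, 0.2054, 0.1247]
ee_rot: [-0.001, -0.151, 0.989, -0.0]
wrist_force: [0.4, -0.4, -5.5]
grip_width: 0.0139
{'t': 9.225, 'ee_pos': array([0.50290516, 0.20541384, 0.1250323 ]), 'ee_rot': array([-2.76026571e-04, -1.50494646e-01,  9.88610786e-01,  2.74215913e-06]), 'joints': array([ 1.65220034e-01,  1.84715864e-01,  1.78745772e+00,  1.44404062e-05,
        1.16997099e+00, -1.70771914e+00]), 'wrist_force': array([-0.02944599, -0.656018  , -4.814067  ])}
```

```bash
python3 - <<'E'
import cv2
a=cv2.imread("pics/s6.png")
cv2.imwrite("pics/s6c.png",cv2.resize(a[130:250,320:440],None,fx=5,fy=5,interpolation=cv2.INTER_CUBIC))
E
```

```text
(no output)
```

View pics/s6c.png

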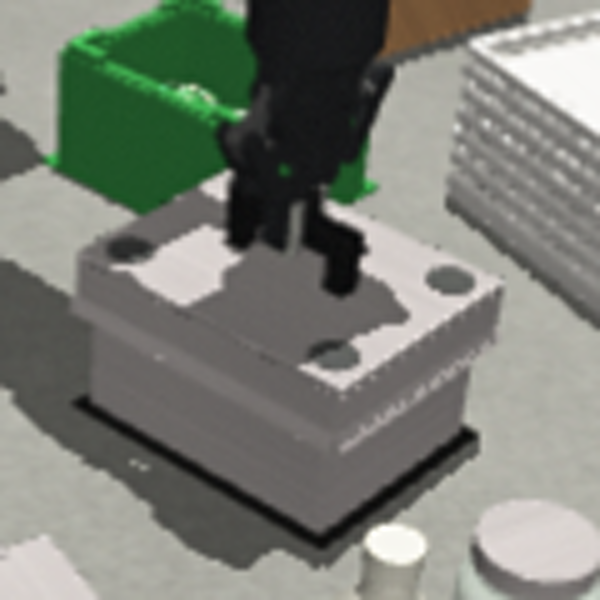

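The lid is over the box on all sides with no lateral force, and about 8 mm is left to go. I'll lower it in small steps until it touches.

```bash
python3 -m handwheel '[[-1,[0,0,3],[0,0,0]],[-1,[0,0,2],[0,0,0]],[-1,[0,0,0],[0,0,0]]]'
python3 -m handwheel '[[-1,[0,0,1],[0,0,0]],[-1,[0,0,0],[0,0,0]]]'
```

```text
t: 9.6
ee_pos: [0.5029, 0.2054, 0.1201]
ee_rot: [-0.0, -0.151, 0.989, -0.0]
wrist_force: [-0.1, 0.6, -5.9]
grip_width: 0.014
t: 9.85
ee_pos: [0.503, 0.2054, 0.1193]
ee_rot: [-0.0, -0.151, 0.989, -0.0]
wrist_force: [-0.4, 0.3, -6.0]
grip_width: 0.0142
```

```bash
python3 -m handwheel '[[-1,[0,0,1],[0,0,0]],[-1,[0,0,0],[0,0,0]]]'
python3 -m handwheel '[[-1,[0,0,1],[0,0,0]],[-1,[0,0,0],[0,0,0]]]'
```

```text
t: 10.1
ee_pos: [0.503, 0.2054, 0.1182]
ee_rot: [-0.0, -0.151, 0.989, -0.0]
wrist_force: [-0.2, -0.0, -5.2]
grip_width: 0.0144
t: 10.35
ee_pos: [0.503, 0.2054, 0.1172]
ee_rot: [-0.0, -0.151, 0.989, -0.0]
wrist_force: [0.7, -0.1, -5.3]
grip_width: 0.0142
```

```bash
python3 -m handwheel '[[-1,[0,0,0.7],[0,0,0]],[-1,[0,0,0],[0,0,0]]]'
python3 -m handwheel '[[-1,[0,0,0.5],[0,0,0]],[-1,[0,0,0],[0,0,0]]]'
```

```text
t: 10.6
ee_pos: [0.5032, 0.2055, 0.1167]
ee_rot: [0.0, -0.151, 0.989, 0.0]
wrist_force: [-0.5, 0.0, -4.3]
grip_width: 0.0141
t: 10.85
ee_pos: [0.5032, 0.2055, 0.1167]
ee_rot: [0.0, -0.151, 0.989, -0.0]
wrist_force: [-3.2, -0.3, 0.9]
grip_width: 0.014
```

Contact came at z 0.1167, against 0.1165 predicted. Releasing.

```bash
python3 -m handwheel '[[-0.5,[0,0,0],[0,0,0]],[-0.2,[0,0,0],[0,0,0]],[0.1,[0,0,0],[0,0,0]],[0.1,[0,0,0],[0,0,0]],[0.1,[0,0,0],[0,0,0]],[0.1,[0,0,-20],[0,0,0]],[0.1,[0,0,-40],[0,0,0]],[0.1,[0,0,-60],[0,0,0]],[0.1,[0,0,-60],[0,0,0]],[0.1,[0,0,0],[0,0,0]]]'
python3 look.py wrist:w7 scene:s7
```

```text
t: 12.1
ee_pos: [0.506, 0.206, 0.3027]
ee_rot: [0.006, -0.151, 0.989, 0.0]
wrist_force: [0.1, 0.7, -0.7]
grip_width: 0.047
{'t': 12.2, 'ee_pos': array([0.50324849, 0.20551856, 0.29642998]), 'ee_rot': array([ 5.69699620e-04, -1.50557861e-01,  9.88601035e-01,  1.12179343e-05]), 'joints': array([ 1.65312387e-01,  3.89062188e-02,  1.59739806e+00,  6.29164498e-06,
        1.50414877e+00, -1.70774949e+00]), 'wrist_force': array([ 0.16355293,  0.47164329, -0.20098992])}
```

View pics/w7.png

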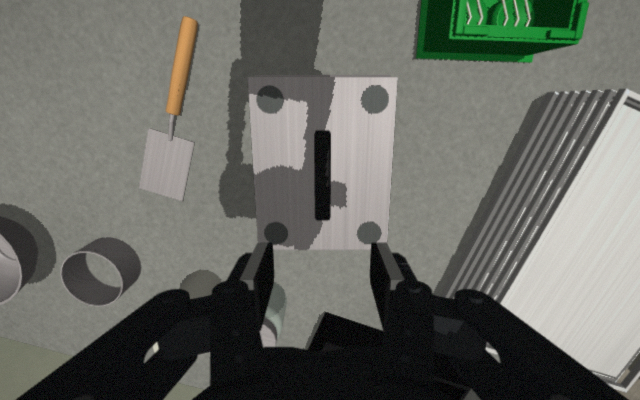

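```bash
python3 - <<'E'
import cv2
a=cv2.imread("pics/s7.png")
cv2.imwrite("pics/s7c.png",cv2.resize(a[150:250,320:440],None,fx=5,fy=5,interpolation=cv2.INTER_CUBIC))
E
```

```text
(no output)
```

View pics/s7c.png

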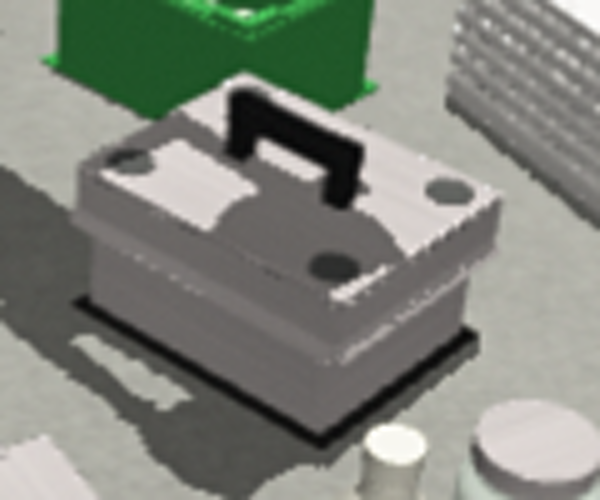

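The lid rests level on the box. In the wrist view its spots are at (270,99), (375,99), (276,232) and (369,232). Next I'll measure its pose.

```bash
python3 - <<'E'
from h import *
import pickle
w=pickle.load(open("pics/w7.pkl","rb"))
us=np.array([[270.5,99.5],[375,99.5],[369,232.5],[276.5,232.5]])
ms=np.array([[-74,-54,103],[-74,54,103],[74,54,103],[74,-54,103]])/1e3
x,r=fit([(w,us,ms)],[.5,.2,.3]);print(x,r.round(1).tolist())
c=place([.5031,.2053,.302],np.array([[-74,54,97],[-74,-54,97],[74,-54,97],[74,54,97]])/1e3);print(c.round(4))
E
```

```text
[0.50232372 0.20612193 0.30385989] [[-0.3, -0.2], [0.4, -0.3], [0.3, 0.4], [-0.3, 0.4]]
[[0.4164 0.2348 0.097 ]
 [0.4485 0.1317 0.097 ]
 [0.5898 0.1758 0.097 ]
 [0.5577 0.2789 0.097 ]]
```

The lid is within about 1 mm of centre and square to the box. Next I'll shut the fingers and go over corner1.

```bash
python3 -m handwheel '[[-1,[37,27,0],[0,0,0]],[-1,[37,27,0],[0,0,0]],[-1,[0,0,50],[0,0,0]],[-1,[0,0,50],[0,0,0]],[-1,[0,0,40],[0,0,0]],[-1,[0,0,30],[0,0,0]],[-1,[0,0,10],[0,0,0]],[-1,[0,0,0],[0,0,0]],[-1,[0,0,0],[0,0,0]]]' 40
python3 look.py wrist:w8
```

```text
t: 13.32
ee_pos: [0.4172, 0.2352, 0.1173]
ee_rot: [0.001, -0.151, 0.989, 0.0]
wrist_force: [0.1, -0.1, -0.1]
grip_width: -0.0001
{'t': 13.375, 'ee_pos': array([0.41734305, 0.23528209, 0.11742966]), 'ee_rot': array([ 1.25094101e-03, -1.50538205e-01,  9.88603390e-01,  1.47826340e-04]), 'joints': array([ 2.60381694e-01,  3.03582854e-02,  1.97253569e+00,  2.32132742e-05,
        1.13617948e+00, -1.61264994e+00]), 'wrist_force': array([-0.36307485,  0.54591116,  0.35366056])}
```

View pics/w8.png

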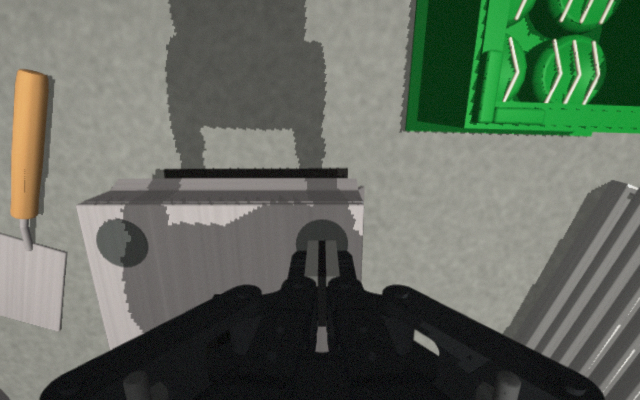

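The shut tips are over the corner1 spot, whose centre is at (322,240). Pressing in small steps.

```bash
python3 -m handwheel '[[-1,[0,0,8],[0,0,0]],[-1,[0,0,4],[0,0,0]],[-1,[0,0,2],[0,0,0]],[-1,[0,0,0],[0,0,0]]]'
python3 -m handwheel '[[-1,[0,0,1],[0,0,0]],[-1,[0,0,1],[0,0,0]],[-1,[0,0,1],[0,0,0]],[-1,[0,0,0],[0,0,0]]]'
```

```text
t: 13.88
ee_pos: [0.4161, 0.235, 0.1026]
ee_rot: [-0.0, -0.151, 0.989, -0.0]
wrist_force: [-3.8, -1.5, 5.8]
grip_width: 0.0002
t: 14.38
ee_pos: [0.4161, 0.2351, 0.1004]
ee_rot: [-0.001, -0.151, 0.989, -0.0]
wrist_force: [-6.7, -1.5, 12.2]
grip_width: 0.0
```

```bash
python3 -m handwheel '[[-1,[0,0,1],[0,0,0]],[-1,[0,0,1],[0,0,0]],[-1,[0,0,0],[0,0,0]]]'
python3 -m handwheel '[[-1,[0,0,1],[0,0,0]],[-1,[0,0,1],[0,0,0]],[-1,[0,0,0],[0,0,0]]]'
```

```text
t: 14.75
ee_pos: [0.4161, 0.2351, 0.0984]
ee_rot: [-0.001, -0.151, 0.989, -0.0]
wrist_force: [-5.8, -1.5, 13.0]
grip_width: -0.0001
t: 15.12
ee_pos: [0.4161, 0.2352, 0.0974]
ee_rot: [-0.001, -0.151, 0.989, -0.0]
wrist_force: [-9.3, -2.6, 20.6]
grip_width: 0.0001
```

```bash
python3 -m handwheel '[[-1,[0,0,0.7],[0,0,0]],[-1,[0,0,0],[0,0,0]]]'
python3 -m handwheel '[[-1,[0,0,-2],[0,0,0]],[-1,[0,0,-4],[0,0,0]],[-1,[0,0,-10],[0,0,0]],[-1,[0,0,-17],[0,0,0]],[-1,[0,0,0],[0,0,0]],[-1,[0,0,0],[0,0,0]]]'
python3 look.py scene:s9
```

```text
t: 15.38
ee_pos: [0.4162, 0.2352, 0.0972]
ee_rot: [-0.001, -0.151, 0.989, -0.0]
wrist_force: [-12.5, -2.4, 23.8]
grip_width: -0.0003
t: 16.12
ee_pos: [0.4163, 0.235, 0.1274]
ee_rot: [0.0, -0.151, 0.989, 0.0]
wrist_force: [-0.3, 0.5, -0.4]
grip_width: -0.0002
{'t': 16.175, 'ee_pos': array([0.41609223, 0.23488965, 0.12709052]), 'ee_rot': array([-2.92032948e-04, -1.50510457e-01,  9.88608373e-01, -4.02128292e-05]), 'joints': array([ 2.60282718e-01,  1.54568526e-02,  1.96644913e+00, -1.77709344e-05,
        1.16027602e+00, -1.61267571e+00]), 'wrist_force': array([ 0.12120114,  0.05753859, -0.18726572])}
```

```bash
python3 - <<'E'
import cv2
a=cv2.imread("pics/s9.png")
cv2.imwrite("pics/s9c.png",cv2.resize(a[150:250,320:440],None,fx=5,fy=5,interpolation=cv2.INTER_CUBIC))
E
```

```text
(no output)
```

View pics/s9c.png

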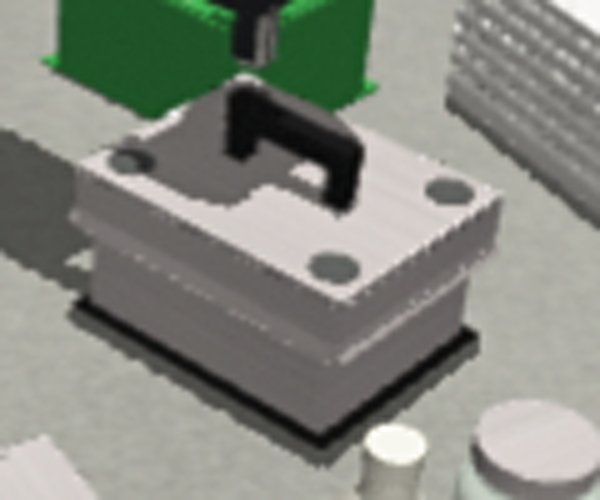

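```bash
python3 -m handwheel '[[-1,[0,-35,0],[0,0,0]],[-1,[0,-45,0],[0,0,0]],[-1,[0,-28,0],[0,0,0]],[-1,[0,0,14],[0,0,0]],[-1,[0,0,6],[0,0,0]],[-1,[0,0,2],[0,0,0]],[-1,[0,0,0],[0,0,0]]]'
python3 -m handwheel '[[-1,[0,0,1],[0,0,0]],[-1,[0,0,1],[0,0,0]],[-1,[0,0,1],[0,0,0]],[-1,[0,0,0],[0,0,0]]]'
```

```text
t: 17.05
ee_pos: [0.4481, 0.1326, 0.1052]
ee_rot: [-0.0, -0.151, 0.989, 0.0]
wrist_force: [-0.1, 0.1, 0.3]
grip_width: -0.0001
t: 17.55
ee_pos: [0.4487, 0.1319, 0.1028]
ee_rot: [0.0, -0.151, 0.989, 0.0]
wrist_force: [-1.7, -0.9, 3.9]
grip_width: 0.0003
```

```bash
python3 -m handwheel '[[-1,[0,0,1],[0,0,0]],[-1,[0,0,1],[0,0,0]],[-1,[0,0,1],[0,0,0]],[-1,[0,0,0],[0,0,0]]]'
python3 -m handwheel '[[-1,[0,0,1],[0,0,0]],[-1,[0,0,1],[0,0,0]],[-1,[0,0,1],[0,0,0]],[-1,[0,0,0],[0,0,0]]]'
python3 -m handwheel '[[-1,[0,0,1],[0,0,0]],[-1,[0,0,0],[0,0,0]]]'
```

```text
t: 18.05
ee_pos: [0.4486, 0.1319, 0.1]
ee_rot: [0.0, -0.151, 0.989, 0.0]
wrist_force: [-3.0, -0.5, 6.6]
grip_width: -0.0001
t: 18.55
ee_pos: [0.4486, 0.1319, 0.0974]
ee_rot: [-0.0, -0.151, 0.989, -0.0]
wrist_force: [-4.6, 0.1, 9.0]
grip_width: -0.0001
t: 18.8
ee_pos: [0.4487, 0.1319, 0.0971]
ee_rot: [-0.0, -0.151, 0.989, -0.0]
wrist_force: [-6.7, 0.7, 15.8]
grip_width: 0.0003
```

```bash
python3 -m handwheel '[[-1,[0,0,0.8],[0,0,0]],[-1,[0,0,0],[0,0,0]]]'
python3 -m handwheel '[[-1,[0,0,-3],[0,0,0]],[-1,[0,0,-4],[0,0,0]],[-1,[0,0,-10],[0,0,0]],[-1,[0,0,-17],[0,0,0]],[-1,[0,0,0],[0,0,0]],[-1,[0,0,0],[0,0,0]]]'
python3 look.py wrist:w10 scene:s10
```

```text
t: 19.05
ee_pos: [0.4487, 0.1318, 0.0969]
ee_rot: [-0.0, -0.151, 0.989, -0.0]
wrist_force: [-10.9, -0.6, 20.7]
grip_width: -0.0002
t: 19.8
ee_pos: [0.4482, 0.1319, 0.1282]
ee_rot: [-0.0, -0.151, 0.989, 0.0]
wrist_force: [0.1, 0.9, -1.0]
grip_width: 0.0003
{'t': 19.9, 'ee_pos': array([0.44796303, 0.13186539, 0.12787909]), 'ee_rot': array([-6.45645921e-04, -1.50526730e-01,  9.88605725e-01,  8.93492281e-05]), 'joints': array([ 2.65981207e-02, -1.41682340e-02,  1.99436509e+00,  1.84780657e-05,
        1.16269928e+00, -1.84640772e+00]), 'wrist_force': array([ 0.18455091,  0.00725822, -0.48488369])}
```

```bash
python3 - <<'E'
import cv2
a=cv2.imread("pics/s10.png")
cv2.imwrite("pics/s10c.png",cv2.resize(a[150:250,320:440],None,fx=5,fy=5,interpolation=cv2.INTER_CUBIC))
E
```

```text
(no output)
```

View pics/s10c.png

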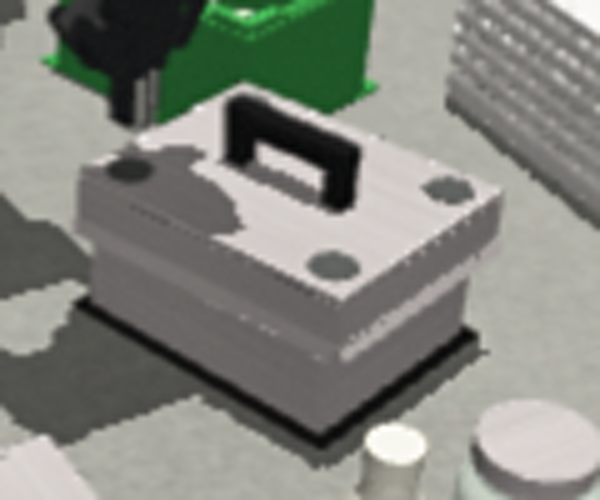

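View pics/w10.png

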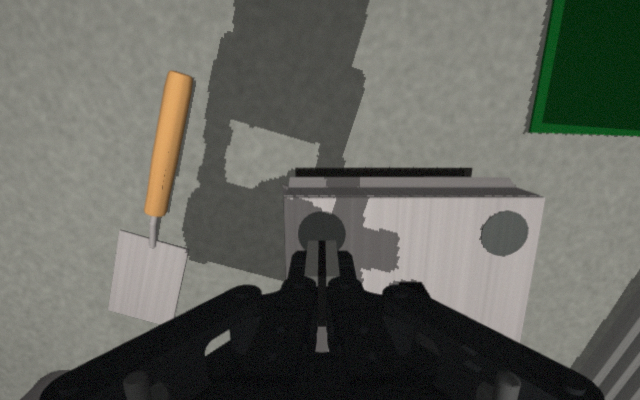

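Corners 1 and 2 are home, and the lid leans up at the back as expected. Next is corner3, going over with extra height.

```bash
python3 -m handwheel '[[-1,[0,0,-35],[0,0,0]],[-1,[-35,0,0],[0,0,0]],[-1,[-50,0,0],[0,0,0]],[-1,[-45,0,0],[0,0,0]],[-1,[-18,0,0],[0,0,0]],[-1,[0,0,30],[0,0,0]],[-1,[0,0,15],[0,0,0]],[-1,[0,0,0],[0,0,0]],[-1,[0,0,0],[0,0,0]]]'
python3 look.py wrist:w11
```

```text
t: 21.02
ee_pos: [0.5902, 0.1759, 0.1195]
ee_rot: [0.001, -0.151, 0.989, -0.0]
wrist_force: [0.2, -0.6, -0.9]
grip_width: -0.0
{'t': 21.075, 'ee_pos': array([0.59046353, 0.17596013, 0.11987757]), 'ee_rot': array([ 1.02187048e-03, -1.50497053e-01,  9.88609928e-01, -6.06777342e-05]), 'joints': array([ 9.37728079e-02,  3.64476548e-01,  1.57826378e+00, -4.42323365e-06,
        1.19680499e+00, -1.77916413e+00]), 'wrist_force': array([ 0.8023571 , -0.25409319,  0.53688151])}
```

View pics/w11.png

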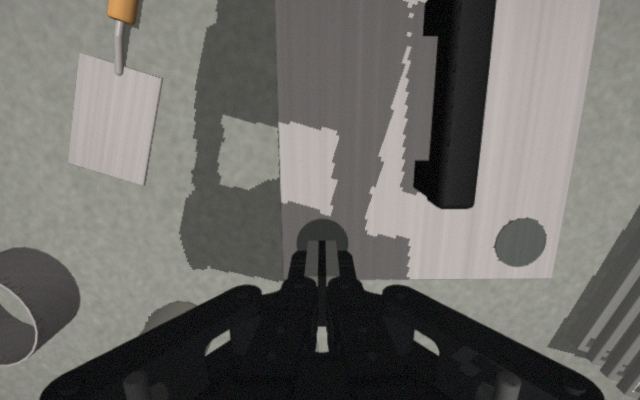

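The tips are over the corner3 spot at (322,240). Pressing.

```bash
python3 -m handwheel '[[-1,[0,0,10],[0,0,0]],[-1,[0,0,4],[0,0,0]],[-1,[0,0,2],[0,0,0]],[-1,[0,0,0],[0,0,0]]]'
python3 -m handwheel '[[-1,[0,0,1],[0,0,0]],[-1,[0,0,1],[0,0,0]],[-1,[0,0,1],[0,0,0]],[-1,[0,0,0],[0,0,0]]]'
python3 -m handwheel '[[-1,[0,0,1],[0,0,0]],[-1,[0,0,1],[0,0,0]],[-1,[0,0,0],[0,0,0]]]'
```

```text
t: 21.58
ee_pos: [0.5896, 0.1759, 0.1032]
ee_rot: [-0.0, -0.151, 0.989, -0.0]
wrist_force: [-2.9, -1.5, 4.1]
grip_width: -0.0
t: 22.08
ee_pos: [0.5898, 0.1759, 0.1007]
ee_rot: [-0.0, -0.151, 0.989, -0.0]
wrist_force: [-3.3, -1.3, 8.1]
grip_width: 0.0002
t: 22.45
ee_pos: [0.5899, 0.1759, 0.0991]
ee_rot: [0.0, -0.151, 0.989, -0.0]
wrist_force: [-4.5, -1.7, 9.8]
grip_width: 0.0002
```

```bash
python3 -m handwheel '[[-1,[0,0,1],[0,0,0]],[-1,[0,0,1],[0,0,0]],[-1,[0,0,0],[0,0,0]]]'
python3 -m handwheel '[[-1,[0,0,1],[0,0,0]],[-1,[0,0,0],[0,0,0]]]'
```

```text
t: 22.82
ee_pos: [0.59, 0.1758, 0.0975]
ee_rot: [0.0, -0.151, 0.989, -0.0]
wrist_force: [-5.2, -1.2, 11.3]
grip_width: 0.0002
t: 23.08
ee_pos: [0.59, 0.1759, 0.0974]
ee_rot: [0.0, -0.151, 0.989, -0.0]
wrist_force: [-7.6, -1.7, 16.1]
grip_width: -0.0001
```

```bash
python3 -m handwheel '[[-1,[0,0,1],[0,0,0]],[-1,[0,0,0],[0,0,0]]]'
python3 -m handwheel '[[-1,[0,0,-3],[0,0,0]],[-1,[0,0,-4],[0,0,0]],[-1,[0,0,-10],[0,0,0]],[-1,[0,0,-10],[0,0,0]],[-1,[0,0,0],[0,0,0]],[-1,[0,0,0],[0,0,0]]]'
python3 look.py scene:s12
```

```text
t: 23.32
ee_pos: [0.5901, 0.1759, 0.0972]
ee_rot: [0.0, -0.151, 0.989, -0.0]
wrist_force: [-10.0, -1.7, 20.7]
grip_width: 0.0004
t: 24.08
ee_pos: [0.5897, 0.1759, 0.1204]
ee_rot: [-0.0, -0.151, 0.989, 0.0]
wrist_force: [0.4, 0.2, -0.8]
grip_width: 0.0001
{'t': 24.125, 'ee_pos': array([0.58948644, 0.17591441, 0.12017881]), 'ee_rot': array([-3.68389547e-04, -1.50539222e-01,  9.88603968e-01,  2.69592643e-05]), 'joints': array([ 9.38410148e-02,  3.63849840e-01,  1.57842790e+00,  1.25055144e-05,
        1.20005357e+00, -1.77918724e+00]), 'wrist_force': array([ 0.03307422,  0.17404996, -0.08297324])}
```

```bash
python3 - <<'E'
import cv2
a=cv2.imread("pics/s12.png")
cv2.imwrite("pics/s12c.png",cv2.resize(a[150:250,320:440],None,fx=5,fy=5,interpolation=cv2.INTER_CUBIC))
E
```

```text
(no output)
```

View pics/s12c.png

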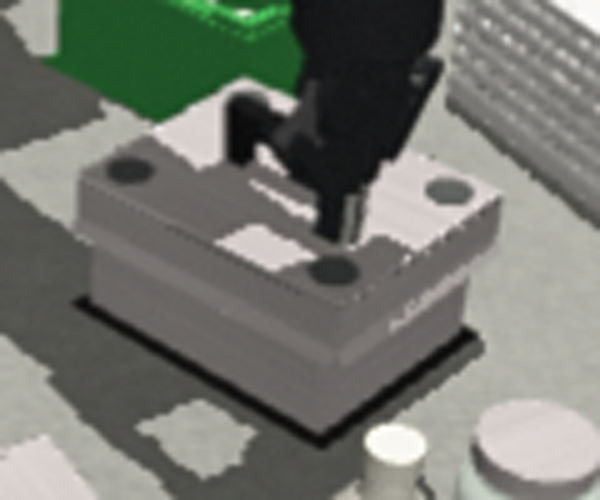

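Three corners are home, so corner4 is next, again with extra height.

```bash
python3 -m handwheel '[[-1,[0,0,-35],[0,0,0]],[-1,[0,35,0],[0,0,0]],[-1,[0,45,0],[0,0,0]],[-1,[0,28,0],[0,0,0]],[-1,[0,0,25],[0,0,0]],[-1,[0,0,10],[0,0,0]],[-1,[0,0,0],[0,0,0]],[-1,[0,0,0],[0,0,0]]]'
python3 look.py wrist:w13
```

```text
t: 25.12
ee_pos: [0.5583, 0.2788, 0.1214]
ee_rot: [0.001, -0.15, 0.989, 0.0]
wrist_force: [-0.4, -0.1, 0.4]
grip_width: 0.0002
{'t': 25.175, 'ee_pos': array([0.55842733, 0.278842  , 0.12160624]), 'ee_rot': array([ 7.86572960e-04, -1.50220464e-01,  9.88652206e-01,  9.32869143e-05]), 'joints': array([ 2.69820681e-01,  3.81951450e-01,  1.55182966e+00, -1.66440878e-06,
        1.20622737e+00, -1.60255768e+00]), 'wrist_force': array([-1.07414899, -0.09897019, -0.31758812])}
```

View pics/w13.png

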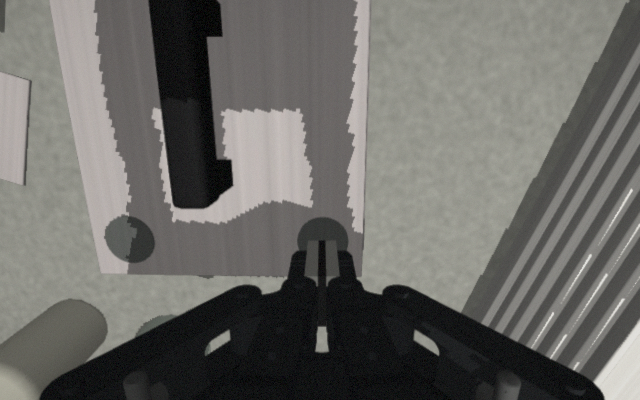

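```bash
python3 -m handwheel '[[-1,[0,0,10],[0,0,0]],[-1,[0,0,5],[0,0,0]],[-1,[0,0,2],[0,0,0]],[-1,[0,0,0],[0,0,0]]]'
python3 -m handwheel '[[-1,[0,0,1],[0,0,0]],[-1,[0,0,1],[0,0,0]],[-1,[0,0,1],[0,0,0]],[-1,[0,0,0],[0,0,0]]]'
python3 -m handwheel '[[-1,[0,0,1],[0,0,0]],[-1,[0,0,1],[0,0,0]],[-1,[0,0,1],[0,0,0]],[-1,[0,0,0],[0,0,0]]]'
```

```text
t: 25.68
ee_pos: [0.5577, 0.279, 0.1036]
ee_rot: [0.0, -0.151, 0.989, -0.0]
wrist_force: [-0.2, -0.2, -0.1]
grip_width: 0.0004
t: 26.18
ee_pos: [0.5579, 0.2792, 0.1013]
ee_rot: [0.0, -0.151, 0.989, 0.0]
wrist_force: [-2.7, -1.2, 4.3]
grip_width: 0.0
t: 26.68
ee_pos: [0.5579, 0.2793, 0.0982]
ee_rot: [0.0, -0.151, 0.989, 0.0]
wrist_force: [-1.7, -0.2, 4.9]
grip_width: 0.0
```

```bash
python3 -m handwheel '[[-1,[0,0,1],[0,0,0]],[-1,[0,0,1],[0,0,0]],[-1,[0,0,0],[0,0,0]]]'
python3 -m handwheel '[[-1,[0,0,1],[0,0,0]],[-1,[0,0,1],[0,0,0]],[-1,[0,0,0],[0,0,0]]]'
```

```text
t: 27.05
ee_pos: [0.558, 0.2793, 0.0968]
ee_rot: [0.0, -0.151, 0.989, 0.0]
wrist_force: [-3.8, -1.1, 8.4]
grip_width: 0.0003
t: 27.42
ee_pos: [0.5581, 0.2793, 0.0966]
ee_rot: [0.0, -0.151, 0.989, -0.0]
wrist_force: [-7.6, -2.7, 17.8]
grip_width: 0.0001
```

```bash
python3 -m handwheel '[[-1,[0,0,1],[0,0,0]],[-1,[0,0,0],[0,0,0]]]'
python3 -m handwheel '[[-1,[0,0,-4],[0,0,0]],[-1,[0,0,-10],[0,0,0]],[-1,[0,0,-50],[0,0,0]],[-1,[0,0,-60],[0,0,0]],[-1,[0,0,-60],[0,0,0]],[-1,[50,-27,0],[0,0,0]],[-1,[24,-27,0],[0,0,0]],[-1,[0,0,0],[0,0,0]],[-1,[0,0,0],[0,0,0]],[-1,[0,0,0],[0,0,0]]]'
python3 look.py wrist:w14 scene:s14
```

```text
t: 27.68
ee_pos: [0.5582, 0.2793, 0.0964]
ee_rot: [0.0, -0.151, 0.989, -0.0]
wrist_force: [-10.0, -3.6, 22.6]
grip_width: 0.0001
t: 28.92
ee_pos: [0.5034, 0.2061, 0.2765]
ee_rot: [-0.0, -0.151, 0.989, 0.0]
wrist_force: [-0.6, -0.1, 0.5]
grip_width: 0.0
{'t': 29.025, 'ee_pos': array([0.50330153, 0.20603828, 0.27636525]), 'ee_rot': array([-1.65311649e-04, -1.50930178e-01,  9.88544411e-01,  4.36361925e-05]), 'joints': array([ 1.66213005e-01,  4.99198148e-02,  1.62511789e+00,  9.26238202e-05,
        1.46688425e+00, -1.70761127e+00]), 'wrist_force': array([-0.04619828, -0.1671916 , -0.0447531 ])}
```

```bash
python3 - <<'E'
import cv2
a=cv2.imread("pics/s14.png")
cv2.imwrite("pics/s14c.png",cv2.resize(a[150:250,320:440],None,fx=5,fy=5,interpolation=cv2.INTER_CUBIC))
a=cv2.imread("pics/w14.png")
cv2.imwrite("pics/w14c.png",cv2.resize(a[60:260,220:420],None,fx=3,fy=3,interpolation=cv2.INTER_CUBIC))
E
```

```text
(no output)
```

View pics/s14c.png

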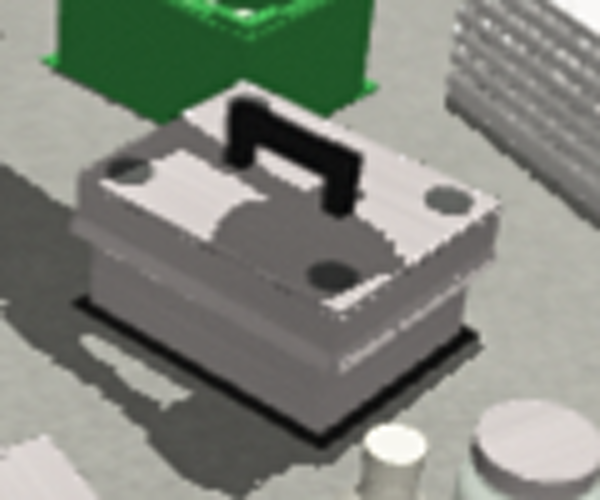

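View pics/w14c.png

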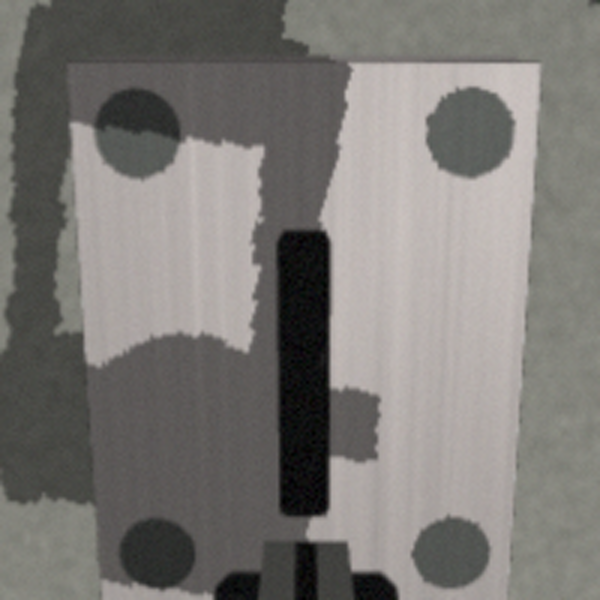

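The lid dropped about 2 px at the three spots visible in the scene view, and the wrist view shows it square. I'll finish with a numeric check of height and tilt.

```bash
python3 - <<'E'
from h import *
import pickle
w=pickle.load(open("pics/w14.pkl","rb"));s=pickle.load(open("pics/s14.pkl","rb"));w7=pickle.load(open("pics/w7.pkl","rb"))
M=np.array([[-74,-54,0],[-74,54,0],[74,54,0],[74,-54,0]])/1e3
us=np.array([[138,133],[470,131.5],[451,552],[157,552.5]])/3+[220-.33,60-.33]
def run(obs):
    def f(p):
        X=lambda idx:(cv2.Rodrigues(np.array([p[4],p[5],0.]))[0]@place(p[:3]*[0,0,1],M[idx]).T).T+[p[0],p[1],p[3]]
        return np.concatenate([(proj(c,X(i))-u).ravel() for c,u,i in obs])
    r=least_squares(f,[.5,.2,.3,.1,0,0]);return r.x,abs(r.fun).max()
sc=lambda L:np.array(L)/5+[319.6,149.6]
print("sealed",run([(w,us,[0,1,2,3]),(s,sc([[129,171],[448,201],[333,276]]),[0,2,3])]))
print("loose",run([(w7,np.array([[270.5,99.5],[375,99.5],[369,232.5],[276.5,232.5]]),[0,1,2,3]),(s,sc([[131,160],[450,191],[334,267]]),[0,2,3])]))
E
```

```text
sealed (array([ 0.50217092,  0.20562478,  0.30442865,  0.09699545, -0.00880033,
       -0.00392938]), np.float64(0.39385082103723335))
loose (array([ 0.50228832,  0.20628447,  0.303655  ,  0.10323933, -0.0104422 ,
        0.00185627]), np.float64(0.6083405221527869))
```

The lid's top face fits at z 0.0970, the sealed height (loose it was 0.1032), and is centred within about 1 mm. Handing in.

```bash
python3 -c "
from rig import ctrl
print(ctrl.finish_job(), ctrl.get_obs()['t'])"
```

```text
the job is handed in; nothing more can be done
the job is handed in; nothing more can be done
```

The lid is on the box and sealed, and I handed the job in at about 29 s of the 64 s allowed; the rig reports no verdict. I lifted the lid by its handle, set it down loosely and let go. Then I pressed corners 1, 2, 3 and 4 in turn, each until it stopped on its end stop at about 21–24 N.

**Last checks**
- **Height:** the lid's top face measured 97.0 mm above the table, which is the sealed height. It was 103.2 mm when loose.
- **Corner stops:** the fingertips bottomed out at 97.2, 96.9, 97.2 and 96.4 mm at corners 1 to 4, against the expected 97 mm.
- **Position:** the lid is centred on the box within about 1 mm and square to it within 0.003 rad.
- **Other things:** the gripper is clear of everything. I touched nothing else on the table, and the wrist views showed no movement, though I did not measure the bystanders' positions at the end.

**Disagreements**
- **Tilt:** the camera fit gave about 0.01 rad both when loose and when sealed. I took that as calibration error because the stop heights agree within 0.8 mm, but it is not a precise reading against the 0.015 rad limit.
- **Camera offset:** the top and wrist cameras disagreed by about 2 mm on the lid's x position at the start. I used the wrist camera.

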